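# Seat the bar in the clamping fixture and tighten its knob

### The job

Slide the square aluminium bar gently along its channel until it is fully home against the end stop of the clamping fixture. Then tighten the black clamp knob clockwise until you feel it suddenly go stiff, give it just an eighth of a turn more (45 degrees) from there, and let go. Leave the other workpieces beside the fixture where they are.

Things in the scene. Friction and masses are not known exactly. Their poses are not given: they have to be found in the camera images.
- fixture: Clamping fixture fixed to the bench: aluminium plate, x -42 to 42, y -120 to 105 mm, 12 mm thick; the bar lies on it. Origin on the bench under the channel's middle line; y runs along the channel to the end stop, z up. Two rails (inner faces x = -11.2 and 11.2, outer 23 mm, to 21 mm height) guide the bar from y = 0 to 85 mm; the plate is open behind y = 0.
- end_stop: Steel block across the end of the channel, 50 x 20 mm, top 34 mm above the bench. Origin at the middle of the foot of its face, at y = 85 mm of the fixture, 12 mm up; y as the fixture's. The bar's front end must touch this face. A press of more than 30 N would knock it out of true.
- bar: Loose plain aluminium bar, square, 20 x 115 x 20 mm, lying along the channel. Origin at the centre of its underside, y along its length towards the stop, z up. It starts 20 to 60 mm short of the stop and slides freely while the clamp is slack; about 124 g.
- bar_front (a point): Middle of the bar's front end face (towards the stop), at half its height. Axes as the bar.
- bar_rear (a point): Middle of the bar's rear end face (away from the stop), at half its height, free to be pushed; the plate under it is 10 mm lower. Axes as the bar.
- knob_grip (a point): Middle of the black clamp knob's grip, on its vertical axis (x = 0, y = 50 mm of the fixture), 78 mm above the bench; turns with the knob about z. Disc 38 mm across, 56 to 63 mm high, and on it a bar-shaped grip 46 mm long (point x), 16 mm thick (point y), up to 90.5 mm high, to be pinched across the 16 mm. The knob turns but does not rise or sink.
- clamp_pad: Round sprung steel pressure pad, 18 mm across, under the arm on the knob's axis; origin at the centre of its underside, 0.4 mm above the bar until the knob goes stiff. Turning on from there presses it on the bar: about 11 N at an eighth of a turn, 11 N more or less per rad beside that.
- hole_block: Bystander: steel block 50 x 75 x 25 mm with a row of holes, standing loose beside the fixture on the robot's side, near the stop end. Origin at the centre of its underside.
- milled_part: Bystander: milled aluminium piece 42 x 60 x 16 mm with a pocket, loose beside the fixture on the far side. Origin at the centre of its underside.
- flat_stock: Bystander: flat aluminium offcut 25 x 90 x 12 mm, loose beside the fixture on the robot's side, near the open end. Origin at the centre of its underside.
- clamp_arm (a point): Top of the dark steel arm over the channel, 54 mm up (56 at its washer and screws), under the knob: x -22 to 42, y 35 to 65 mm of the fixture, underside 41 mm up, on an upright at x 24 to 42, y 32 to 68 mm. To its right, at world y = -0.133 m, stands the mill guard's clear panel: from x = 0.37 m (0.09 m high) its edge slopes up to 0.59 m height at x = 0.71 m; pass in front of it.
- knob_top (a point): Centre of the knob's top, 90.5 mm up. Clockwise from above tightens: it runs down lightly (0.03 N m) through an unknown 0.5 to 1.8 rad, tied to no knob angle, then goes stiff: 0.35 N m within 0.14 rad of give in its rubber hub, slowly rising to 0.4 (at a halt half of it may be felt). Let go, it springs back about 0.1 rad, stays. Turning back does not relieve the pad: overtightening cannot be undone.
Things that resemble listed ones, but are neither listed nor needed, are in the scene too. Leave any turquoise look-alike of the bar alone.

How it is judged:
By the outcome, as a careful person would: the job done as asked, in the order asked, and still so for the second after the job is handed in, with the robot touching nothing.
It also fails if it takes over 72 s, if anything falls off the work surface, if the arm or the gripper's body presses on something with over 40 N, if the wrist force passes 120 N, or if a joint passes its speed limit or range.

### The arm

A 6-joint arm with a two-finger parallel gripper is mounted at the origin on a cart in front of the work surface, level with it; the furniture and walls round the work are solid. World frame = base frame: x ahead of the robot, y to its left, z up, the work surface at z = 0. Lengths are in m, angles in degrees, forces in N, time in s.
With the tool pointing down it reaches from about 0.4 to 0.825 m from the base axis. Payload 7 kg.
Tool frame: the origin (TCP) lies midway between the tips of the shut fingers; the grasp point (between the pads) lies 19 mm behind it (ctrl.hold_point_z is the distance from the TCP to the grasp point, in m); z points along the fingers, y is the line along which they close (so a half turn about z gives the same grasp; the last joint's range is limited). The gripper opens to 88 mm and grips with 3 to 60 N. Pads are 19 mm wide; open, the fingers measure 130 mm over their backs; the gripper's body (78 mm by 193 mm) begins 47 mm behind the grasp point.
Start: joints at [85.72, 20.546, 0.682, 0, -70.136, -16.507], TCP at [0.24, 0.631, 0.227] pointing down, gripper open.
Joint ranges: [-176.03, 176.03], [-82.01, 121.73], [-58.28, 71.71], [-173.87, 95.51], [-174.79, -0.11], [-173.66, 173.66]. Speed limits (degrees/s): [136.94, 136.94, 172.46, 180, 180, 180].

### API

Orientations are given as [roll, pitch, yaw] about the fixed x, y, z axes, in that order (R = Rz(yaw) Ry(pitch) Rx(roll)).
In Python, from plant import ctrl gives the robot as it stands.
- The arm moves only by the tool apply_moves, never from a script. Its argument "deltas" is a list of rows, each an object with "fingers": the finger opening in mm, from 0 to 87.6; "delta_pos": the shift along the tool's x, y, z in mm, a list of three; "angular": the turn, a rotation vector about the tool's x, y, z in degrees, a list of three. A call has 1 to 10 rows; each row is the pose to reach, as a shift and turn from the pose commanded when the call began, along the tool's axes at that moment; what a row does not reach only later rows make up. A row lasts 1/10 s, in which the tool goes at most 50 mm and 8.59 degrees, less where a joint would pass 70% of its speed; a pose out of reach is approached as far as the arm can. A call with a gripper value outside its range is refused whole. The fingers move at their own pace and stop on an object; the grip force is fixed at half the most. Time passes only in rows, so rows that repeat a pose let the fingers close. It gives the time, the measured TCP pose, the force, the opening and the grip force at its end, in the units of the state.
- ctrl.get_obs(): the state, without advancing time (a new reading comes with each control period).
- ctrl.snapshot(name): name is "scene" or "top"; returns the picture (420x560x3 uint8, red, green, blue); there is no depth.
- ctrl.camera_params(name): a dict with "fx", "fy", "cx", "cy" (pixels), "dist_coeffs" ([k1, k2, p1, p2, k3] as OpenCV has them; the pictures are not rectified), "cam_to_world" (4x4, takes a point from camera to world coordinates). Camera axes: x right, y up, looking along -z (the intrinsics and any distortion apply to the point x, -y, -z); pixel columns grow to the right and rows downward; lengths in m; the calibration is good to about 2 mm. A picture is of the moment at which its call begins. camera_params takes no time and is no camera call.
- ctrl.close_job(): hands the job in; it is judged then, once.
The state is a dict: "clock": time; "joint_pos": joint angles; "qvel": joint speeds; "tau": joint torques, N m; "tool_pos": TCP position; "orientation": TCP orientation; "force": force on the tool from outside, world axes, zero at the start; "moment": the same for the moment, N m; "opening": finger opening in m; "gripper_force": force on a finger pad.
Only numpy, scipy, OpenCV 4.12 (cv2) and the standard library are available. Lean on these libraries where they do the work, as an engineer would, in place of code of your own. Each camera call takes 0.05 s, during which the arm holds its last target. There are 200 camera calls.

## Working session

There is one attempt and no reset: what is moved stays moved. The work goes in short steps, Python scripts to look and compute and a tool call to move; the robot and the scene stay as the last step left them, time stands still between calls to the robot, and variables do not carry over. Pictures are saved under pics/ and viewed, at most 10 in all, crops included, and the job is handed in when it is done.

Besides the shell and the picture viewer there is one more tool, called after "Emit:" as name(argument=value, ...), one argument or row to a line, values as JSON. apply_moves: Moves the arm, as the interface text tells. Its arguments: {"type":"object","properties":{"deltas":{"type":"array"}},"required":["deltas"]}

```bash
mkdir -p pics; cat > h.py <<'E'
import numpy as np,cv2
from plant import ctrl
from scipy.spatial.transform import Rotation as R
def snap(n,f):
    im=ctrl.snapshot(n); cv2.imwrite('pics/'+f,np.ascontiguousarray(im[:,:,::-1])); return im
def K(n):
    p=ctrl.camera_params(n); return np.array([[p['fx'],0,p['cx']],[0,p['fy'],p['cy']],[0,0,1.]]),np.array(p['dist_coeffs'],float),np.array(p['cam_to_world'])
def px2w(n,uv,z):
    k,d,T=K(n); uv=np.array(uv,float).reshape(-1,1,2)
    q=cv2.undistortPoints(uv,k,d).reshape(-1,2)
    r=np.c_[q[:,0],-q[:,1],-np.ones(len(q))]@T[:3,:3].T; o=T[:3,3]
    return o+r*((np.broadcast_to(z,len(q))-o[2])/r[:,2])[:,None]
def w2px(n,P):
    k,d,T=K(n); c=(np.atleast_2d(P)-T[:3,3])@T[:3,:3]
    return cv2.projectPoints(c*[1,-1,-1],np.zeros(3),np.zeros(3),k,d)[0].reshape(-1,2)
E
python3 - <<'E'
from h import *
for n in('scene','top'):
    snap(n,n+'0.png'); print(n,K(n)[2].round(3).tolist(),K(n)[0][0,0])
print(ctrl.get_obs(),ctrl.hold_point_z)
E
```

```text
scene [[0.736, 0.464, -0.493, 0.121], [-0.677, 0.499, -0.541, -0.312], [-0.005, 0.732, 0.681, 0.66], [0.0, 0.0, 0.0, 1.0]] 447.3698336359718
top [[0.028, 0.99, -0.139, 0.388], [-1.0, 0.026, -0.014, 0.155], [-0.01, 0.139, 0.99, 0.976], [0.0, 0.0, 0.0, 1.0]] 529.3831083627738
{'clock': 0.1, 'joint_pos': array([ 8.57207077e+01,  2.05874067e+01,  6.39192081e-01, -1.80303294e-02,
       -7.01384253e+01, -1.65081504e+01]), 'qvel': array([ 0.05164983, -0.12745865,  0.18509155,  0.09726582,  0.01518098,
       -0.13730624]), 'tau': array([-2.18770117e-03, -5.84161091e+01,  2.93751186e+01,  7.01554924e+00,
        1.02102119e-02, -5.45111766e-05]), 'tool_pos': array([0.2394121 , 0.63063011, 0.22571591]), 'orientation': array([ 1.79912115e+02, -8.36923034e-03, -2.07935749e+01]), 'force': array([-0.8858728 ,  0.28919198, -0.07394884]), 'moment': array([-0.02595411,  0.01826665,  0.08275018]), 'gripper_force': 0.0, 'opening': 0.08762367732857457} 0.0188
```

View pics/scene0.png

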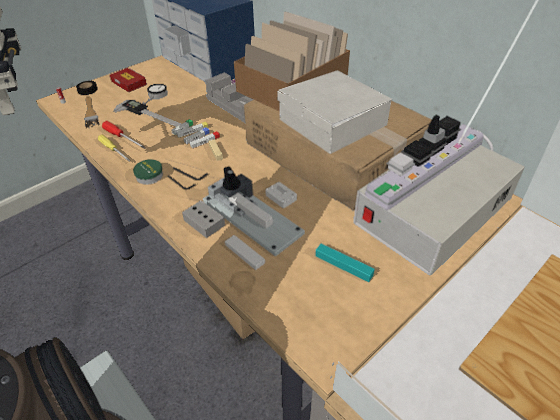

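View pics/top0.png

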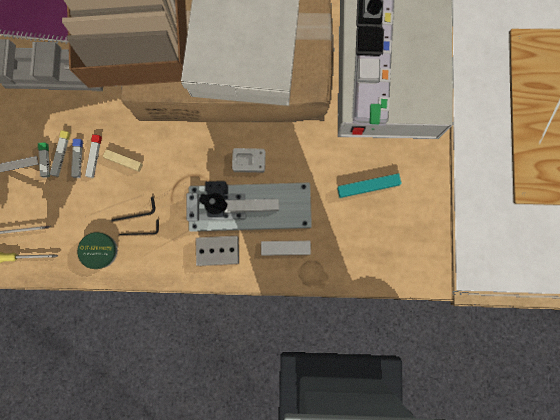

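The fixture is at top px (250,206), with the stop at the left end (195,206), the knob at (213,203) and the bar's rear end at about (278,205). Candidates for the bar are the bar in the channel (262,205), the flat offcut (286,248) and the turquoise look-alike (369,182). I choose the plain one in the channel and will check it in a crop.

```bash
python3 - <<'E'
import cv2
a=cv2.imread('pics/top0.png')[170:245,180:320]; cv2.imwrite('pics/topc.png',cv2.resize(a,None,fx=5.7,fy=5.7,interpolation=cv2.INTER_CUBIC)[:600,:800])
b=cv2.imread('pics/scene0.png')[150:260,170:315]; cv2.imwrite('pics/scc.png',cv2.resize(b,None,fx=5,fy=5,interpolation=cv2.INTER_CUBIC))
E
```

```text
(no output)
```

View pics/topc.png

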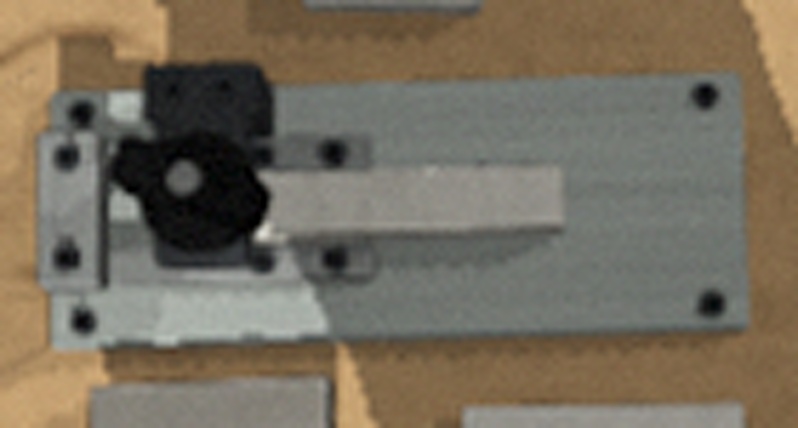

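View pics/scc.png

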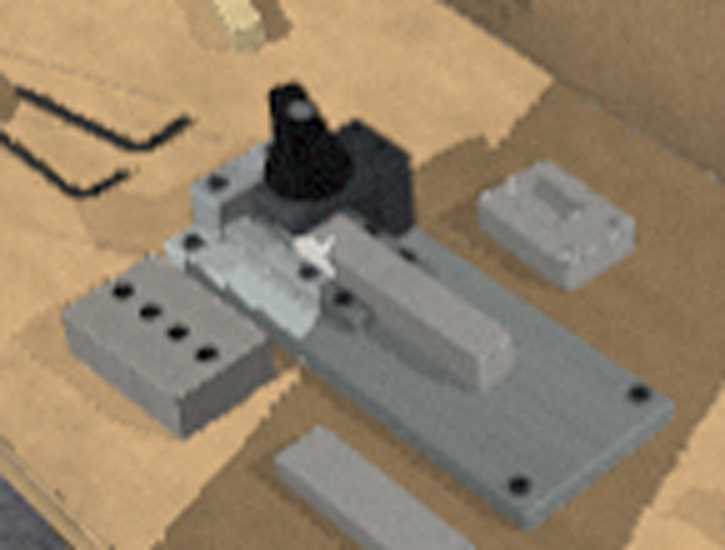

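```bash
cat >> h.py <<'E'
def fix():
    return np.load('fix.npy')
E
python3 - <<'E'
from h import *
C=lambda l:np.array(l)/5.7+[180,170]-.4
p=px2w('top',C([(50,92),(740,73),(747,328),(53,350)]),.012); print('plate',p.round(4))
S=lambda l:np.array(l)/5.+[170,150]-.4
q=px2w('scene',S([(672,405),(527,525)]),.012); print('scene corners',q.round(4))
# fixture coords of corners
F=np.array([(42,105),(42,-120),(-42,-120),(-42,105)])/1e3
a=p[:,:2]-p[:,:2].mean(0); b=F-F.mean(0)
th=np.arctan2((b[:,0]*a[:,1]-b[:,1]*a[:,0]).sum(),(a*b).sum())
r=np.array([[np.cos(th),-np.sin(th)],[np.sin(th),np.cos(th)]]); o=p[:,:2].mean(0)-r@F.mean(0)
print('th',np.degrees(th),'o',o,'res',(a-b@r.T).round(4).tolist())
loc=lambda P:((P[:,:2]-o)@r*1e3).round(1)
print('stop top face edge',loc(px2w('top',C([(103,135),(103,285)]),.034)))
print('bar rear',loc(px2w('top',C([(563,168),(563,227)]),.032)), 'scene',loc(px2w('scene',S([(512,335),(480,370)]),.032)))
print('rail ends',loc(px2w('top',C([(370,135),(372,285)]),.021)))
print('knob top dot',loc(px2w('top',C([(183,175)]),.0905)),loc(px2w('scene',S([(300,108)]),.0905)))
print('scene corner loc',loc(q))
print('panel etc knob world',o+r@[0,.05],'rear',o+r@[0,-.06])
# enlarge knob, both
im=[ctrl.snapshot(n).astype(float) for n in('top','scene') for _ in range(4)]
A=np.mean(im[:4],0)[185:223,190:235];B=np.mean(im[4:],0)[160:200,215:260]
f=lambda A:cv2.resize(np.clip(A*1.6,0,255).astype(np.uint8)[:38,:,::-1],None,fx=8.8,fy=8.8,interpolation=cv2.INTER_CUBIC)
g=np.hstack([f(A),f(B)]); g=(255*(g/255.)**.6).astype(np.uint8); cv2.imwrite('pics/knob.png',g); print(g.shape)
np.save('fix.npy',[*o,th])
E
```

```text
plate [[0.5532 0.3486 0.012 ]
 [0.5654 0.1251 0.012 ]
 [0.4824 0.121  0.012 ]
 [0.4694 0.3432 0.012 ]]
scene corners [[0.5628 0.1209 0.012 ]
 [0.4786 0.1133 0.012 ]]
th 3.239033263799501 o [0.51719306 0.24196307] res [[0.0, -0.0005], [-0.0005, 0.0005], [0.0004, 0.0012], [0.0001, -0.0012]]
stop top face edge [[ 23.7  83.6]
 [-24.1  83.9]]
bar rear [[  9.1 -61.6]
 [ -9.8 -61.1]] scene [[  8.5 -63.7]
 [-14.  -68.6]]
rail ends [[ 23.3   0.2]
 [-25.1   0.5]]
knob top dot [[ 1.5 50.2]] [[ 0.4 48.8]]
scene corner loc [[  38.7 -123.4]
 [ -45.8 -126.2]]
panel etc knob world [0.51436798 0.2918832 ] rear [0.52058317 0.18205892]
(334, 792, 3)
```

View pics/knob.png

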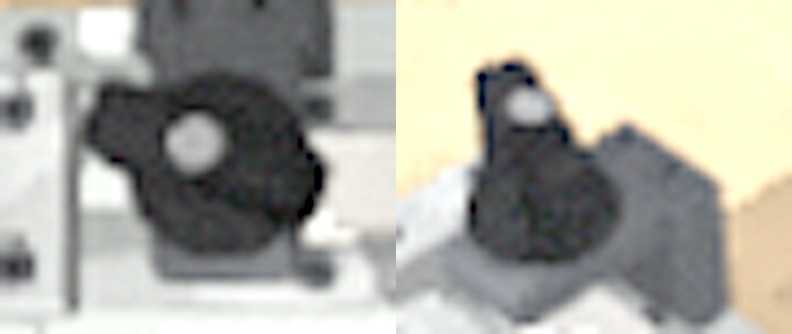

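```bash
python3 - <<'E'
from h import *
ox,oy,th=fix(); r=np.array([[np.cos(th),-np.sin(th)],[np.sin(th),np.cos(th)]])
T=lambda l:np.array(l)/8.8+[190,185]-.45
P=px2w('top',T([(97,115),(193,140)]),.0905); d=P[0]-P[1]; print(P,np.degrees(np.arctan2(d[1],d[0])),np.hypot(*d[:2]))
k=np.r_[np.array([ox,oy])+r@[0,.05]]
for n,off in(('top',[190,185]),('scene',[215,160])):
  for a in (90,100,110,120):
    e=np.radians(a);u=np.array([np.cos(e),np.sin(e)]);v=np.array([-u[1],u[0]])
    c=[[*(k+s*.023*u+t*.008*v),z] for z in(.0905,.063) for s,t in((1,1),(1,-1),(-1,-1),(-1,1))]
    q=((w2px(n,c)-off+.45)*8.8).round()+([396,0] if n=='scene' else [0,0]); print(n,a,q.astype(int).tolist())
E
```

```text
[[0.51997069 0.31120084 0.0905    ]
 [0.51560364 0.29251385 0.0905    ]] 76.84634626859825 0.01919047826529048
top 90 [[74, 184], [78, 102], [317, 108], [314, 191], [98, 203], [102, 124], [334, 130], [331, 210]]
top 100 [[82, 205], [72, 123], [309, 88], [320, 170], [106, 223], [96, 144], [326, 110], [337, 189]]
top 110 [[94, 223], [69, 145], [298, 70], [323, 148], [117, 241], [93, 165], [315, 92], [339, 168]]
top 120 [[108, 239], [70, 167], [283, 54], [321, 126], [132, 257], [95, 186], [301, 77], [338, 147]]
scene 90 [[437, 71], [492, 42], [613, 132], [557, 162], [449, 161], [503, 132], [622, 223], [567, 254]]
scene 100 [[428, 81], [475, 47], [621, 121], [574, 157], [440, 172], [486, 138], [630, 213], [584, 248]]
scene 110 [[422, 92], [460, 54], [627, 110], [590, 149], [434, 183], [471, 145], [635, 201], [599, 241]]
scene 120 [[418, 104], [446, 63], [629, 98], [603, 140], [431, 195], [458, 153], [638, 190], [612, 232]]
```

```bash
python3 - <<'E'
from h import *
ox,oy,th=fix(); r=np.array([[np.cos(th),-np.sin(th)],[np.sin(th),np.cos(th)]])
k=np.array([ox,oy])+r@[0,.05]
M={}
for n in('top','scene'):
    im=np.mean([ctrl.snapshot(n) for _ in range(3)],0).max(2); M[n]=cv2.resize(im.astype(np.float32),None,fx=4,fy=4,interpolation=cv2.INTER_CUBIC)
t=np.linspace(0,2*np.pi,40)
def score(n,a,dx,dy,thr=45):
    e=np.radians(a);u=np.array([np.cos(e),np.sin(e)]);v=np.array([-u[1],u[0]]);kk=k+[dx,dy]
    H=[[[*(kk+s*.023*u+w*.008*v),z] for z in(.0905,.063) for s,w in((1,1),(1,-1),(-1,-1),(-1,1))],
       [[*(kk+.019*np.array([np.cos(x),np.sin(x)])),z] for z in(.056,.063) for x in t]]
    m=np.zeros(M[n].shape,np.uint8)
    for h in H: cv2.fillConvexPoly(m,cv2.convexHull(((w2px(n,h)+.5)*4-.5).round().astype(np.int32)),1)
    box=cv2.dilate(m,np.ones((25,25)))
    d=(M[n]<thr)&(box>0)
    return (d&(m>0)).sum()/(d|(m>0)).sum()
for thr in(35,45,55):
  best=[]
  for a in range(0,180,5):
    s=[max(score(n,a,dx,dy,thr) for dx in(-.003,0,.003) for dy in(-.003,0,.003)) for n in M]; best.append((round(sum(s),3),a,np.round(s,3).tolist()))
  print(thr,sorted(best)[::-1][:6])
E
```

```text
35 [(np.float64(1.457), 65, [0.732, 0.725]), (np.float64(1.436), 70, [0.727, 0.709]), (np.float64(1.435), 60, [0.712, 0.723]), (np.float64(1.413), 75, [0.726, 0.687]), (np.float64(1.398), 55, [0.694, 0.705]), (np.float64(1.388), 80, [0.722, 0.666])]
45 [(np.float64(1.431), 65, [0.696, 0.735]), (np.float64(1.427), 70, [0.694, 0.733]), (np.float64(1.404), 75, [0.692, 0.712]), (np.float64(1.395), 60, [0.675, 0.721]), (np.float64(1.377), 80, [0.681, 0.696]), (np.float64(1.369), 85, [0.686, 0.683])]Traceback (most recent call last):
  File "<stdin>", line 20, in <module>
  File "<stdin>", line 20, in <genexpr>
  File "<stdin>", line 13, in score
  File "h.py", line 14, in w2px
    k,d,T=K(n); c=(np.atleast_2d(P)-T[:3,3])@T[:3,:3]
          ~^^^
  File "h.py", line 7, in K
    p=ctrl.camera_params(n); return np.array([[p['fx'],0,p['cx']],[0,p['fy'],p['cy']],[0,0,1.]]),np.array(p['dist_coeffs'],float),np.array(p['cam_to_world'])
ValueError: time passes only in moves, steps and waits
```

```bash
cat >> h.py <<'E'
def fw(x,y):  # fixture mm -> world xy
    ox,oy,th=fix(); x,y=x/1e3,y/1e3
    return np.array([ox+np.cos(th)*x-np.sin(th)*y, oy+np.sin(th)*x+np.cos(th)*y])
def go(xy,z,yaw):
    o=ctrl.get_obs(); Rt=R.from_euler('xyz',o['orientation'],degrees=True); G=R.from_euler('xyz',[180,0,yaw],degrees=True)
    print('dpos',(Rt.inv().apply(np.r_[xy,z]-o['tool_pos'])*1e3).round(1),'ang',(Rt.inv()*G).as_rotvec(degrees=True).round(2))
def st():
    o=ctrl.get_obs(); ox,oy,th=fix(); d=o['tool_pos'][:2]-[ox,oy]; c,s=np.cos(th),np.sin(th)
    print('t',o['clock'],'fix xy',(np.array([c*d[0]+s*d[1],-s*d[0]+c*d[1]])*1e3).round(2),'z',o['tool_pos'][2].round(4),'rpy',o['orientation'].round(2),'F',o['force'].round(2),'M',o['moment'].round(3),'j',o['joint_pos'].round(1),'open',round(o['opening'],4),'gf',o['gripper_force'])
E
python3 - <<'E'
from h import *
print(px2w('top',[(345,136),(150,118),(250,122),(325,120)],0.).round(3),px2w('top',[(340,190)],0.02).round(3))
go(fw(0,-86),.1,-86.8); st()
E
```

```text
[[0.658 0.059 0.   ]
 [0.684 0.431 0.   ]
 [0.681 0.24  0.   ]
 [0.689 0.098 0.   ]] [[0.551 0.069 0.02 ]]
dpos [432.7 343.8 126.5] ang [ 0.    0.   66.01]
t 0.8 fix xy [-255.21  404.13] z 0.2266 rpy [-180.      0.    -20.79] F [ 1.21 -0.16  0.24] M [0.041 0.001 0.034] j [ 85.7  20.5   0.7  -0.  -70.1 -16.5] open 0.0878 gf 0.0
```

Emit:
apply_moves(
  deltas=[
    {"fingers":0,"delta_pos":[43,34,0],"angular":[0,0,6.6]},
    {"fingers":0,"delta_pos":[86,69,0],"angular":[0,0,13.2]},
    {"fingers":0,"delta_pos":[123,98,0],"angular":[0,0,19.8]},
    {"fingers":0,"delta_pos":[160,127,0],"angular":[0,0,26.4]},
    {"fingers":0,"delta_pos":[197,156,0],"angular":[0,0,33]},
    {"fingers":0,"delta_pos":[234,186,0],"angular":[0,0,39.6]},
    {"fingers":0,"delta_pos":[271,215,0],"angular":[0,0,46.2]},
    {"fingers":0,"delta_pos":[308,245,10],"angular":[0,0,52.8]},
    {"fingers":0,"delta_pos":[345,274,20],"angular":[0,0,59.4]},
    {"fingers":0,"delta_pos":[382,304,30],"angular":[0,0,66]},
  ],
)

```text
clock: 1.8
tool_pos: [0.4896, 0.2097, 0.1968]
orientation: [-179.9, 0.0, -87.0]
force: [0.8, 1.3, -0.1]
opening: 0.0133
gripper_force: 0.0
```

Emit:
apply_moves(
  deltas=[
    {"fingers":0,"delta_pos":[0,0,0],"angular":[0,0,0]},
    {"fingers":0,"delta_pos":[0,0,0],"angular":[0,0,0]},
    {"fingers":0,"delta_pos":[0,0,0],"angular":[0,0,0]},
  ],
)

```text
clock: 2.1
tool_pos: [0.4889, 0.2118, 0.1969]
orientation: [-180.0, 0.0, -86.7]
force: [0.1, 0.1, -0.3]
opening: 0.0007
gripper_force: 0.0
```

```bash
python3 - <<'E'
from h import *
st(); go(fw(0,-86),.05,-86.8);go(fw(0,-86),.017,-86.8)
E
```

```text
t 2.1 fix xy [-30.   -28.54] z 0.1969 rpy [-1.7997e+02  2.0000e-02 -8.6740e+01] F [ 0.08  0.13 -0.33] M [0.159 0.016 0.002] j [ 44.5   8.4 -19.8   0.  -61.8 -41.3] open 0.0007 gf 0.0
dpos [ 57.5 -29.9 146.9] ang [-0.03  0.02  0.06]
dpos [ 57.6 -29.9 179.9] ang [-0.03  0.02  0.06]
```

Emit:
apply_moves(
  deltas=[
    {"fingers":0,"delta_pos":[28,-15,35],"angular":[0,0,0]},
    {"fingers":0,"delta_pos":[57.5,-30,70],"angular":[0,0,0]},
    {"fingers":0,"delta_pos":[57.5,-30,110],"angular":[0,0,0]},
    {"fingers":0,"delta_pos":[57.5,-30,145],"angular":[0,0,0]},
    {"fingers":0,"delta_pos":[57.5,-30,165],"angular":[0,0,0]},
    {"fingers":0,"delta_pos":[57.5,-30,178],"angular":[0,0,0]},
    {"fingers":0,"delta_pos":[57.5,-30,178],"angular":[0,0,0]},
    {"fingers":0,"delta_pos":[57.5,-30,178],"angular":[0,0,0]},
  ],
)

```text
clock: 2.9
tool_pos: [0.5221, 0.1568, 0.019]
orientation: [-180.0, 0.0, -86.7]
force: [0.1, -0.3, 0.2]
opening: 0.0006
gripper_force: 0.0
```

```bash
python3 - <<'E'
from h import *
st(); snap('scene','s1.png');snap('top','t1.png')
a=cv2.imread('pics/s1.png')[120:270,170:320];b=cv2.imread('pics/t1.png')[150:250,180:330]
f=lambda a,s:cv2.resize(a,None,fx=s,fy=s,interpolation=cv2.INTER_CUBIC)
b=np.pad(f(b,2.6),((0,0),(0,0),(0,0))); A=f(a,2.6); m=np.zeros((390,790,3),np.uint8); m[:390,:390]=A; m[:260,400:790]=b; cv2.imwrite('pics/c1.png',m)
E
```

```text
t 2.9 fix xy [ 8.000e-02 -8.531e+01] z 0.019 rpy [-179.98    0.    -86.66] F [ 0.1  -0.27  0.21] M [ 0.071 -0.068  0.005] j [ 37.3  21.5 -29.8   0.  -38.7 -34. ] open 0.0006 gf 0.0
```

View pics/c1.png

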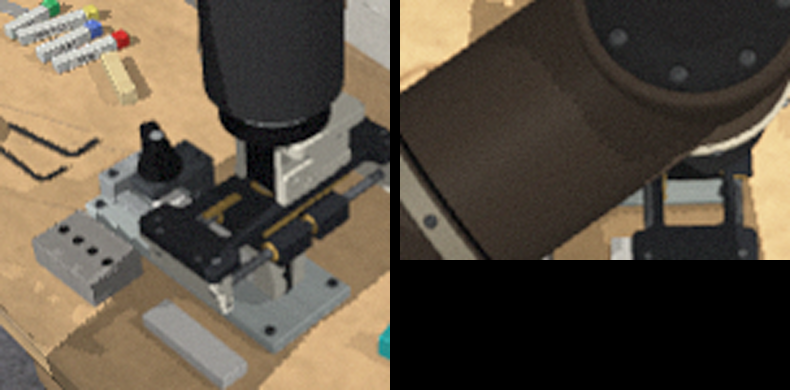

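The tool is over the plate behind the bar (about 270,270 in the crop) and clear of the knob and workpieces. Pushing now.

Emit:
apply_moves(
  deltas=[
    {"fingers":0,"delta_pos":[-4,0,0],"angular":[0,0,0]},
    {"fingers":0,"delta_pos":[-8,0,0],"angular":[0,0,0]},
    {"fingers":0,"delta_pos":[-11,0,0],"angular":[0,0,0]},
    {"fingers":0,"delta_pos":[-14,0,0],"angular":[0,0,0]},
    {"fingers":0,"delta_pos":[-17,0,0],"angular":[0,0,0]},
    {"fingers":0,"delta_pos":[-20,0,0],"angular":[0,0,0]},
    {"fingers":0,"delta_pos":[-23,0,0],"angular":[0,0,0]},
    {"fingers":0,"delta_pos":[-26,0,0],"angular":[0,0,0]},
    {"fingers":0,"delta_pos":[-29,0,0],"angular":[0,0,0]},
    {"fingers":0,"delta_pos":[-32,0,0],"angular":[0,0,0]},
  ],
)

```text
clock: 4.0
tool_pos: [0.5202, 0.1877, 0.0185]
orientation: [180.0, -0.0, -86.8]
force: [0.3, -1.7, 1.0]
opening: 0.0003
gripper_force: 0.9
```

Emit:
apply_moves(
  deltas=[
    {"fingers":0,"delta_pos":[-2,0,0],"angular":[0,0,0]},
    {"fingers":0,"delta_pos":[-4,0,0],"angular":[0,0,0]},
    {"fingers":0,"delta_pos":[-5,0,0],"angular":[0,0,0]},
    {"fingers":0,"delta_pos":[-6,0,0],"angular":[0,0,0]},
    {"fingers":0,"delta_pos":[-7,0,0],"angular":[0,0,0]},
    {"fingers":0,"delta_pos":[-8,0,0],"angular":[0,0,0]},
  ],
)

```text
clock: 4.6
tool_pos: [0.5197, 0.1955, 0.0185]
orientation: [180.0, -0.0, -86.8]
force: [0.1, -1.9, 0.6]
opening: 0.0004
gripper_force: 0.8
```

```bash
python3 - <<'E'
from h import *
st()
E
```

```text
t 4.6 fix xy [ -0.11 -46.56] z 0.0185 rpy [180.    -0.   -86.79] F [ 0.13 -1.91  0.61] M [-0.539 -0.034  0.009] j [ 40.8  22.3 -28.5  -0.  -39.3 -37.6] open 0.0004 gf 0.809028809890151
```

Emit:
apply_moves(
  deltas=[
    {"fingers":0,"delta_pos":[-1,0,0],"angular":[0,0,0]},
    {"fingers":0,"delta_pos":[-2,0,0],"angular":[0,0,0]},
    {"fingers":0,"delta_pos":[-3,0,0],"angular":[0,0,0]},
  ],
)

```text
clock: 4.9
tool_pos: [0.5196, 0.1986, 0.0185]
orientation: [180.0, 0.0, -86.8]
force: [-0.2, -0.9, 1.0]
opening: 0.0003
gripper_force: 0.8
```

Emit:
apply_moves(
  deltas=[
    {"fingers":0,"delta_pos":[-0.5,0,0],"angular":[0,0,0]},
    {"fingers":0,"delta_pos":[-1,0,0],"angular":[0,0,0]},
  ],
)

```text
clock: 5.1
tool_pos: [0.5195, 0.1995, 0.0185]
orientation: [180.0, -0.0, -86.8]
force: [0.6, -1.8, 0.2]
opening: 0.0002
gripper_force: 0.7
```

Emit:
apply_moves(
  deltas=[
    {"fingers":0,"delta_pos":[-0.5,0,0],"angular":[0,0,0]},
    {"fingers":0,"delta_pos":[-1,0,0],"angular":[0,0,0]},
  ],
)

```text
clock: 5.3
tool_pos: [0.5194, 0.2004, 0.0186]
orientation: [180.0, -0.0, -86.8]
force: [0.7, -3.8, 1.2]
opening: 0.0006
gripper_force: 2.1
```

Emit:
apply_moves(
  deltas=[
    {"fingers":0,"delta_pos":[-0.5,0,0],"angular":[0,0,0]},
  ],
)

```text
clock: 5.4
tool_pos: [0.5194, 0.2004, 0.0186]
orientation: [180.0, -0.0, -86.8]
force: [1.6, -6.7, 1.4]
opening: 0.0003
gripper_force: 3.3
```

```bash
python3 - <<'E'
from h import *
st()
E
```

```text
t 5.4 fix xy [ -0.17 -41.61] z 0.0186 rpy [ 1.7998e+02 -5.0000e-02 -8.6790e+01] F [ 1.6  -6.73  1.43] M [-2.241 -0.794 -0.097] j [ 41.3  22.4 -28.3   0.  -39.4 -38.1] open 0.0003 gf 3.2687229296425357
```

Emit:
apply_moves(
  deltas=[
    {"fingers":0,"delta_pos":[-0.5,0,0],"angular":[0,0,0]},
    {"fingers":0,"delta_pos":[-0.5,0,0],"angular":[0,0,0]},
  ],
)

```text
clock: 5.6
tool_pos: [0.5192, 0.2004, 0.0185]
orientation: [180.0, -0.1, -86.8]
force: [1.5, -6.4, 2.8]
opening: 0.0005
gripper_force: 3.4
```

Emit:
apply_moves(
  deltas=[
    {"fingers":0,"delta_pos":[2,0,0],"angular":[0,0,0]},
    {"fingers":0,"delta_pos":[12,0,0],"angular":[0,0,0]},
    {"fingers":0,"delta_pos":[40,0,0],"angular":[0,0,0]},
    {"fingers":0,"delta_pos":[40,0,-40],"angular":[0,0,0]},
    {"fingers":0,"delta_pos":[40,0,-85],"angular":[0,0,0]},
    {"fingers":0,"delta_pos":[40,0,-130],"angular":[0,0,0]},
    {"fingers":20,"delta_pos":[40,45,-130],"angular":[0,0,-8]},
    {"fingers":44,"delta_pos":[40,90,-130],"angular":[0,0,-16]},
    {"fingers":44,"delta_pos":[40,135,-130],"angular":[0,0,-24]},
    {"fingers":44,"delta_pos":[40,160,-130],"angular":[0,0,-32]},
  ],
)

```text
clock: 6.6
tool_pos: [0.3592, 0.1512, 0.1483]
orientation: [-180.0, 0.1, -54.5]
force: [-0.2, 1.2, -0.3]
opening: 0.027
gripper_force: 0.0
```

```bash
python3 - <<'E'
from h import *
st(); snap('top','t2.png'); snap('scene','s2.png')
a=cv2.imread('pics/s2.png')[150:260,180:310];b=cv2.imread('pics/t2.png')[165:250,180:320]
f=lambda a,s:cv2.resize(a,None,fx=s,fy=s,interpolation=cv2.INTER_CUBIC)
m=np.zeros((520,800,3),np.uint8);A=f(a,2.2);B=f(b,5.7)[:484]; m[:484,:798]=B; cv2.imwrite('pics/c2.png',m[:484])
E
```

```text
t 6.6 fix xy [-162.87  -81.7 ] z 0.1483 rpy [-1.7999e+02  6.0000e-02 -5.4470e+01] F [-0.2   1.17 -0.29] M [ 0.162 -0.049  0.011] j [ 52.2  -3.4 -39.4  -0.1 -53.9 -16.7] open 0.027 gf 0.0
```

View pics/c2.png

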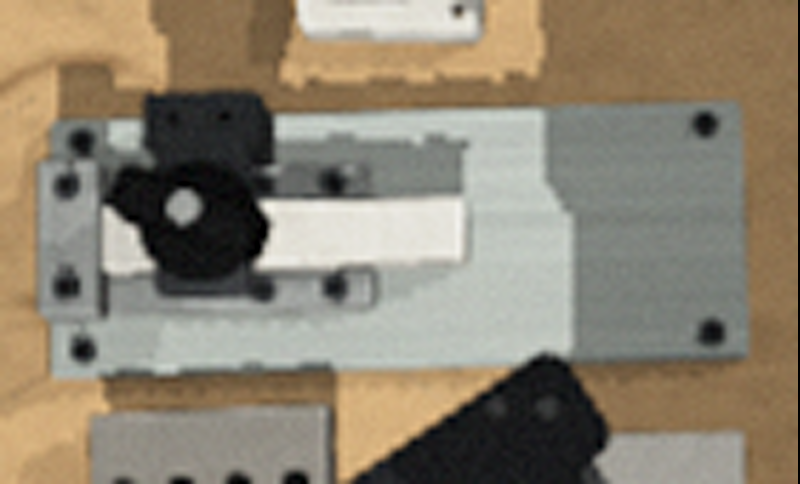

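```bash
python3 - <<'E'
from h import *
go(fw(0,50),.148,67)
E
```

```text
dpos [ -24.  -207.7    1.1] ang [-1.3000e-01 -3.0000e-02 -1.2145e+02]
```

The bar's rear end has moved from u=563 to u=465 in the crop, about 31 mm, and its front end meets the stop at u≈103, so it is home. The grip still points up-left. Next is the knob.

Emit:
apply_moves(
  deltas=[
    {"fingers":44,"delta_pos":[-3,-25,0],"angular":[0,0,-8]},
    {"fingers":44,"delta_pos":[-6,-50,0],"angular":[0,0,-16]},
    {"fingers":44,"delta_pos":[-9,-75,0],"angular":[0,0,-24]},
    {"fingers":44,"delta_pos":[-12,-100,0],"angular":[0,0,-32]},
    {"fingers":44,"delta_pos":[-15,-125,0],"angular":[0,0,-40]},
    {"fingers":44,"delta_pos":[-18,-150,0],"angular":[0,0,-48]},
    {"fingers":44,"delta_pos":[-20,-175,0],"angular":[0,0,-56]},
    {"fingers":44,"delta_pos":[-22,-195,0],"angular":[0,0,-64]},
    {"fingers":44,"delta_pos":[-24,-207.5,0],"angular":[0,0,-72]},
    {"fingers":44,"delta_pos":[-24,-207.5,0],"angular":[0,0,-80]},
  ],
)

```text
clock: 7.7
tool_pos: [0.5194, 0.2927, 0.1477]
orientation: [180.0, 0.0, 25.5]
force: [-0.3, 0.3, -0.2]
opening: 0.044
gripper_force: 0.0
```

Emit:
apply_moves(
  deltas=[
    {"fingers":44,"delta_pos":[0,0,0],"angular":[0,0,-8]},
    {"fingers":44,"delta_pos":[0,0,0],"angular":[0,0,-16]},
    {"fingers":44,"delta_pos":[0,0,0],"angular":[0,0,-24]},
    {"fingers":44,"delta_pos":[0,0,0],"angular":[0,0,-32]},
    {"fingers":44,"delta_pos":[0,0,0],"angular":[0,0,-40]},
    {"fingers":44,"delta_pos":[0,0,0],"angular":[0,0,-41.5]},
    {"fingers":44,"delta_pos":[0,0,0],"angular":[0,0,-41.5]},
    {"fingers":44,"delta_pos":[0,0,0],"angular":[0,0,-41.5]},
  ],
)

```text
clock: 8.5
tool_pos: [0.5178, 0.2917, 0.1484]
orientation: [-180.0, -0.0, 66.5]
force: [0.1, -1.0, -0.4]
opening: 0.044
gripper_force: 0.0
```

```bash
python3 - <<'E'
from h import *
st(); go(fw(0,50),.068,67)
snap('scene','s3.png');a=cv2.imread('pics/s3.png')[110:220,180:310];cv2.imwrite('pics/c3.png',cv2.resize(a,None,fx=5,fy=5,interpolation=cv2.INTER_CUBIC))
E
```

```text
t 8.5 fix xy [ 3.42 49.66] z 0.1484 rpy [-179.99   -0.     66.51] F [ 0.06 -1.04 -0.39] M [-0.116 -0.066  0.038] j [ 48.2  16.6 -15.9  -0.  -57.5 108.3] open 0.044 gf 0.0
dpos [-1.2 -3.2 80.4] ang [-0.01 -0.   -0.49]
```

View pics/c3.png

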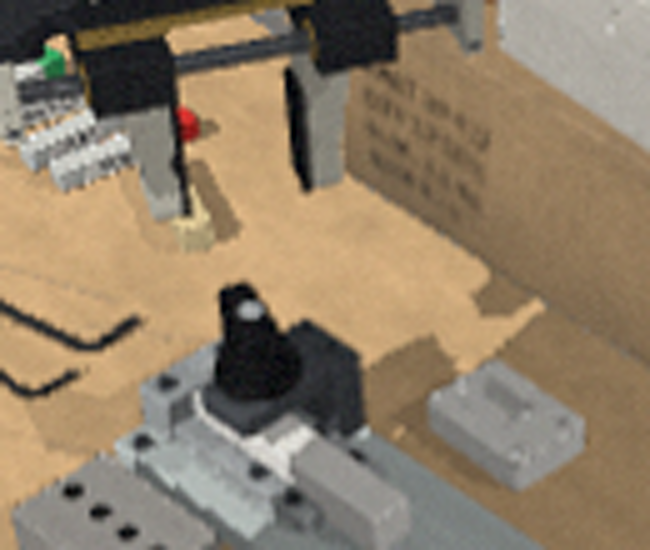

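The open fingers (165,180 and 315,150) sit above and either side of the grip (245,320). Descending.

Emit:
apply_moves(
  deltas=[
    {"fingers":44,"delta_pos":[-1,-2.5,10],"angular":[0,0,-0.5]},
    {"fingers":44,"delta_pos":[-1,-2.5,30],"angular":[0,0,-0.5]},
    {"fingers":44,"delta_pos":[-1,-2.5,50],"angular":[0,0,-0.5]},
    {"fingers":44,"delta_pos":[-1,-2.5,65],"angular":[0,0,-0.5]},
    {"fingers":44,"delta_pos":[-1,-2.5,75],"angular":[0,0,-0.5]},
    {"fingers":44,"delta_pos":[-1,-2.5,80],"angular":[0,0,-0.5]},
    {"fingers":44,"delta_pos":[-1,-2.5,80],"angular":[0,0,-0.5]},
    {"fingers":32,"delta_pos":[-1,-2.5,80],"angular":[0,0,-0.5]},
  ],
)

```text
clock: 9.35
tool_pos: [0.5152, 0.2922, 0.0691]
orientation: [180.0, -0.0, 67.2]
force: [-0.4, -0.5, -0.0]
opening: 0.04
gripper_force: 0.0
```

Emit:
apply_moves(
  deltas=[
    {"fingers":26,"delta_pos":[0,0,0],"angular":[0,0,0]},
    {"fingers":22,"delta_pos":[0,0,0],"angular":[0,0,0]},
    {"fingers":20,"delta_pos":[0,0,0],"angular":[0,0,0]},
    {"fingers":19,"delta_pos":[0,0,0],"angular":[0,0,0]},
  ],
)

```text
clock: 9.75
tool_pos: [0.515, 0.292, 0.0689]
orientation: [180.0, -0.0, 67.2]
force: [-0.2, -0.5, 0.2]
opening: 0.0199
gripper_force: 0.0
```

```bash
python3 - <<'E'
from h import *
st()
E
```

```text
t 9.75 fix xy [ 0.62 50.03] z 0.0689 rpy [ 1.7999e+02 -3.0000e-02  6.7210e+01] F [-0.21 -0.51  0.21] M [-0.105 -0.086  0.015] j [ 48.5  21.2 -21.2  -0.  -47.5 108.8] open 0.0199 gf 0.0
```

Close fully.

Emit:
apply_moves(
  deltas=[
    {"fingers":16,"delta_pos":[0,0,0],"angular":[0,0,0]},
    {"fingers":14,"delta_pos":[0,0,0],"angular":[0,0,0]},
    {"fingers":10,"delta_pos":[0,0,0],"angular":[0,0,0]},
    {"fingers":10,"delta_pos":[0,0,0],"angular":[0,0,0]},
  ],
)

```text
clock: 10.15
tool_pos: [0.5151, 0.2916, 0.0687]
orientation: [180.0, 0.0, 67.2]
force: [2.0, -3.2, 2.6]
opening: 0.0161
gripper_force: 29.5
```

```bash
python3 - <<'E'
from h import *
st()
E
```

```text
t 10.15 fix xy [ 0.74 49.7 ] z 0.0687 rpy [1.7998e+02 1.0000e-02 6.7220e+01] F [ 1.95 -3.18  2.64] M [-1.319 -0.971 -0.008] j [ 48.4  21.2 -21.2   0.  -47.6 108.8] open 0.0161 gf 29.500257968902588
```

Emit:
apply_moves(
  deltas=[
    {"fingers":10,"delta_pos":[-0.3,0.4,0],"angular":[0,0,3]},
    {"fingers":10,"delta_pos":[-0.3,0.4,0],"angular":[0,0,6]},
    {"fingers":10,"delta_pos":[-0.3,0.4,0],"angular":[0,0,9]},
    {"fingers":10,"delta_pos":[-0.3,0.4,0],"angular":[0,0,12]},
  ],
)

```text
clock: 10.55
tool_pos: [0.5152, 0.2915, 0.0687]
orientation: [180.0, -0.0, 55.1]
force: [1.2, -1.2, 1.8]
opening: 0.0159
gripper_force: 29.5
```

```bash
echo 'from h import *; st()' > s.py; python3 s.py
```

```text
t 10.55 fix xy [ 0.81 49.61] z 0.0687 rpy [ 1.800e+02 -2.000e-02  5.509e+01] F [ 1.23 -1.25  1.77] M [-0.797 -0.436 -0.034] j [ 48.4  21.2 -21.2  -0.  -47.6  96.7] open 0.0159 gf 29.498799741268158
```

Emit:
apply_moves(
  deltas=[
    {"fingers":10,"delta_pos":[0,0,0],"angular":[0,0,3]},
    {"fingers":10,"delta_pos":[0,0,0],"angular":[0,0,6]},
    {"fingers":10,"delta_pos":[0,0,0],"angular":[0,0,9]},
    {"fingers":10,"delta_pos":[0,0,0],"angular":[0,0,12]},
  ],
)

```text
clock: 10.95
tool_pos: [0.5152, 0.2915, 0.0687]
orientation: [180.0, -0.0, 43.1]
force: [0.9, -2.6, 3.1]
opening: 0.0162
gripper_force: 29.5
```

```bash
python3 s.py
```

```text
t 10.95 fix xy [ 0.85 49.58] z 0.0687 rpy [ 1.800e+02 -1.000e-02  4.309e+01] F [ 0.86 -2.56  3.09] M [-0.815 -0.5    0.014] j [ 48.4  21.2 -21.2   0.  -47.6  84.7] open 0.0162 gf 29.499260187149048
```

Emit:
apply_moves(
  deltas=[
    {"fingers":10,"delta_pos":[0,0,0],"angular":[0,0,2.5]},
    {"fingers":10,"delta_pos":[0,0,0],"angular":[0,0,5]},
  ],
)

```text
clock: 11.15
tool_pos: [0.5152, 0.2915, 0.0687]
orientation: [180.0, -0.0, 38.1]
force: [1.5, -1.2, 2.2]
opening: 0.0162
gripper_force: 29.5
```

```bash
cat > s.py <<'E'
from h import *
o=ctrl.get_obs(); print(o['clock'],'yaw',o['orientation'][2].round(2),'Mz',o['moment'][2].round(3),'tau6',o['tau'][5].round(3),'F',o['force'].round(1))
E
python3 s.py
```

```text
11.15 yaw 38.11 Mz 0.047 tau6 0.677 F [ 1.5 -1.2  2.2]
```

Emit:
apply_moves(
  deltas=[
    {"fingers":10,"delta_pos":[0,0,0],"angular":[0,0,2.5]},
    {"fingers":10,"delta_pos":[0,0,0],"angular":[0,0,5]},
  ],
)

```text
clock: 11.35
tool_pos: [0.5152, 0.2915, 0.0687]
orientation: [180.0, -0.0, 33.1]
force: [0.8, -2.2, 1.4]
opening: 0.0158
gripper_force: 29.5
```

```bash
python3 s.py
```

```text
11.35 yaw 33.12 Mz -0.007 tau6 0.688 F [ 0.8 -2.2  1.4]
```

Emit:
apply_moves(
  deltas=[
    {"fingers":10,"delta_pos":[0,0,0],"angular":[0,0,2.5]},
    {"fingers":10,"delta_pos":[0,0,0],"angular":[0,0,5]},
  ],
)

```text
clock: 11.55
tool_pos: [0.5152, 0.2915, 0.0687]
orientation: [180.0, -0.0, 28.1]
force: [1.1, -1.3, 1.7]
opening: 0.0156
gripper_force: 29.5
```

```bash
python3 s.py
```

```text
11.55 yaw 28.11 Mz 0.098 tau6 0.688 F [ 1.1 -1.3  1.7]
```

Emit:
apply_moves(
  deltas=[
    {"fingers":10,"delta_pos":[0,0,0],"angular":[0,0,2.5]},
    {"fingers":10,"delta_pos":[0,0,0],"angular":[0,0,5]},
  ],
)

```text
clock: 11.75
tool_pos: [0.5153, 0.2915, 0.0687]
orientation: [180.0, -0.0, 23.1]
force: [1.2, -2.5, 3.7]
opening: 0.0157
gripper_force: 29.5
```

```bash
python3 s.py
```

```text
11.75 yaw 23.11 Mz 0.022 tau6 0.688 F [ 1.2 -2.5  3.7]
```

Emit:
apply_moves(
  deltas=[
    {"fingers":10,"delta_pos":[0,0,0],"angular":[0,0,2.5]},
    {"fingers":10,"delta_pos":[0,0,0],"angular":[0,0,5]},
  ],
)

```text
clock: 11.95
tool_pos: [0.5153, 0.2914, 0.0687]
orientation: [-180.0, -0.0, 18.1]
force: [1.0, -2.7, 2.1]
opening: 0.0158
gripper_force: 29.5
```

```bash
python3 s.py
```

```text
11.95 yaw 18.11 Mz 0.047 tau6 0.688 F [ 1.  -2.7  2.1]
```

Emit:
apply_moves(
  deltas=[
    {"fingers":10,"delta_pos":[0,0,0],"angular":[0,0,2.5]},
    {"fingers":10,"delta_pos":[0,0,0],"angular":[0,0,5]},
  ],
)

```text
clock: 12.15
tool_pos: [0.5153, 0.2915, 0.0687]
orientation: [-180.0, -0.0, 13.1]
force: [0.6, -2.6, 1.8]
opening: 0.0158
gripper_force: 29.5
```

```bash
python3 s.py
```

```text
12.15 yaw 13.12 Mz 0.072 tau6 0.597 F [ 0.6 -2.6  1.8]
```

Emit:
apply_moves(
  deltas=[
    {"fingers":10,"delta_pos":[0,0,0],"angular":[0,0,2.5]},
    {"fingers":10,"delta_pos":[0,0,0],"angular":[0,0,5]},
  ],
)

```text
clock: 12.35
tool_pos: [0.5152, 0.2914, 0.0687]
orientation: [180.0, -0.0, 8.1]
force: [1.3, -1.9, 2.0]
opening: 0.0158
gripper_force: 29.7
```

```bash
python3 s.py
```

```text
12.35 yaw 8.14 Mz 0.306 tau6 0.414 F [ 1.3 -1.9  2. ]
```

Emit:
apply_moves(
  deltas=[
    {"fingers":10,"delta_pos":[0,0,0],"angular":[0,0,2.5]},
    {"fingers":10,"delta_pos":[0,0,0],"angular":[0,0,5]},
  ],
)

```text
clock: 12.55
tool_pos: [0.5153, 0.2915, 0.0687]
orientation: [180.0, -0.0, 3.1]
force: [1.7, -2.4, 2.5]
opening: 0.0164
gripper_force: 29.8
```

```bash
python3 s.py
```

```text
12.55 yaw 3.15 Mz 0.369 tau6 0.369 F [ 1.7 -2.4  2.5]
```

Emit:
apply_moves(
  deltas=[
    {"fingers":10,"delta_pos":[0,0,0],"angular":[0,0,2.5]},
    {"fingers":10,"delta_pos":[0,0,0],"angular":[0,0,5]},
  ],
)

```text
clock: 12.75
tool_pos: [0.5153, 0.2915, 0.0687]
orientation: [180.0, -0.0, -1.8]
force: [1.7, -2.3, 2.6]
opening: 0.0162
gripper_force: 29.8
```

```bash
python3 s.py
```

```text
12.75 yaw -1.85 Mz 0.353 tau6 0.345 F [ 1.7 -2.3  2.6]
```

Stiffness starts at yaw ≈ 15.6° (the j6 torque breaks there, and Mz goes from 0.05 to 0.35 over about 8°). Half of the hub give counts, so I aim for yaw ≈ -33°, which is 31° more.

Emit:
apply_moves(
  deltas=[
    {"fingers":10,"delta_pos":[0,0,0],"angular":[0,0,3]},
    {"fingers":10,"delta_pos":[0,0,0],"angular":[0,0,6]},
    {"fingers":10,"delta_pos":[0,0,0],"angular":[0,0,9]},
    {"fingers":10,"delta_pos":[0,0,0],"angular":[0,0,12]},
    {"fingers":10,"delta_pos":[0,0,0],"angular":[0,0,15]},
    {"fingers":10,"delta_pos":[0,0,0],"angular":[0,0,18]},
    {"fingers":10,"delta_pos":[0,0,0],"angular":[0,0,21]},
    {"fingers":10,"delta_pos":[0,0,0],"angular":[0,0,24]},
  ],
)

```text
clock: 13.55
tool_pos: [0.5153, 0.2914, 0.0687]
orientation: [180.0, -0.0, -25.9]
force: [1.0, -3.3, 2.4]
opening: 0.0163
gripper_force: 29.9
```

```bash
python3 s.py
```

```text
13.55 yaw -25.87 Mz 0.397 tau6 0.471 F [ 1.  -3.3  2.4]
```

Emit:
apply_moves(
  deltas=[
    {"fingers":10,"delta_pos":[0,0,0],"angular":[0,0,3]},
    {"fingers":10,"delta_pos":[0,0,0],"angular":[0,0,6]},
    {"fingers":10,"delta_pos":[0,0,0],"angular":[0,0,7]},
    {"fingers":10,"delta_pos":[0,0,0],"angular":[0,0,7]},
  ],
)

```text
clock: 13.95
tool_pos: [0.5152, 0.2914, 0.0687]
orientation: [180.0, -0.0, -32.7]
force: [2.0, -2.0, 3.0]
opening: 0.0161
gripper_force: 29.8
```

```bash
python3 s.py
```

```text
13.95 yaw -32.73 Mz 0.404 tau6 -0.701 F [ 2. -2.  3.]
```

Emit:
apply_moves(
  deltas=[
    {"fingers":20,"delta_pos":[0,0,0],"angular":[0,0,0]},
    {"fingers":30,"delta_pos":[0,0,0],"angular":[0,0,0]},
    {"fingers":44,"delta_pos":[0,0,0],"angular":[0,0,0]},
    {"fingers":44,"delta_pos":[0,0,0],"angular":[0,0,0]},
    {"fingers":44,"delta_pos":[0,0,-5],"angular":[0,0,0]},
    {"fingers":44,"delta_pos":[0,0,-25],"angular":[0,0,0]},
    {"fingers":44,"delta_pos":[0,0,-60],"angular":[0,0,0]},
    {"fingers":44,"delta_pos":[0,0,-100],"angular":[0,0,0]},
  ],
)

```text
clock: 14.75
tool_pos: [0.5145, 0.2909, 0.1689]
orientation: [179.9, 0.0, -32.8]
force: [1.0, 0.6, -0.1]
opening: 0.0438
gripper_force: 0.0
```

Emit:
apply_moves(
  deltas=[
    {"fingers":44,"delta_pos":[-40,0,0],"angular":[0,0,0]},
    {"fingers":44,"delta_pos":[-80,0,0],"angular":[0,0,0]},
    {"fingers":44,"delta_pos":[-110,0,0],"angular":[0,0,0]},
    {"fingers":44,"delta_pos":[-110,0,0],"angular":[0,0,0]},
    {"fingers":44,"delta_pos":[-110,0,0],"angular":[0,0,0]},
  ],
)

```text
clock: 15.25
tool_pos: [0.4222, 0.3516, 0.1691]
orientation: [-180.0, 0.0, -32.7]
force: [0.0, -0.0, -0.1]
opening: 0.0442
gripper_force: 0.0
```

```bash
python3 - <<'E'
from h import *
st(); snap('top','t4.png'); snap('scene','s4.png')
f=lambda a,s:cv2.resize(a,None,fx=s,fy=s,interpolation=cv2.INTER_CUBIC)
B=f(cv2.imread('pics/t4.png')[140:260,170:330],2.5);A=f(cv2.imread('pics/s4.png')[150:270,175:335],2.5)
cv2.imwrite('pics/c4.png',np.hstack([B,A])[:, :800])
E
```

```text
t 15.25 fix xy [-88.6 114.8] z 0.1691 rpy [-179.96    0.    -32.68] F [ 0.01 -0.04 -0.11] M [ 0.046 -0.037  0.005] j [ 60.2  11.4 -20.    0.  -58.6  -2.9] open 0.0442 gf 0.0
```

View pics/c4.png

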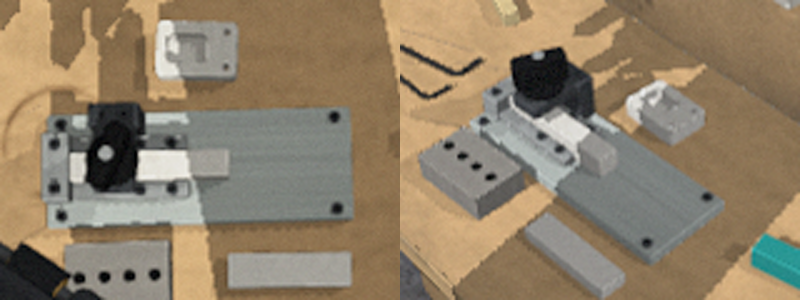

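The knob has turned (top view, 110,150). The bar's rear end is at the same pixel as before tightening (261.6) and its front is at the stop. The bystanders are where they were, and the robot is clear.

```bash
python3 -c "
from plant import ctrl
print(ctrl.close_job())"
```

```text
the job is handed in; nothing more can be done
None
```

I slid the bar home against the end stop with about 7 N as the highest push reading. I then turned the knob clockwise about 48° past where it began to stiffen (the 45° asked plus about half the rubber hub's give), let go, and handed the job in at about 15 s with the other workpieces left where they were.

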